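Set out the tasting turntable

TASK

Get the tasting turntable ready: stand the squat round jar on the round dark inlay of the wooden turntable and the oblong enamelled tin on the oblong dark inlay, its long side along the inlay's. Both stand upright, set down and not dropped. The turntable spins freely, so put them down without turning it from where it now stands.

Things in the scene. Friction and masses are not known exactly. Their poses are not given: they have to be found in the camera images.
- jar_center (a point): Centre of the squat jam jar, half-way up (31 mm above its base). Upright cylinder 58 mm wide, 62 mm tall, dark amber glass, paper label, flat brass lid; about 0.2 kg. Starts upright on the table (z = 0) left or right of the turntable; z is up. The slim jar (40 mm wide, 76 mm tall) is another.
- tin_center (a point): Centre of the oblong tin, half-way up (28 mm above its base). Closed white enamelled box 84 mm long (its x), 44 mm wide (its y), 56 mm tall (z up); about 0.18 kg; the same either way round. Starts upright on the table left or right of the turntable, turned any way. The square tin (62 x 62 mm, 42 mm tall) is another.
- round_mark (a point): Centre of the flat round dark inlay (66 mm wide) on the turntable's upper face, z up; the jar's centre belongs 31 mm above it. The turntable is a light wood disc 280 mm across, upper face 40 mm above the table, on a very free bearing: 0.15 N sideways at an inlay turns it. The inlay's centre is 86 mm from its axis.
- oblong_mark (a point): Centre of the flat oblong dark inlay (92 x 52 mm), opposite the round one, 86 mm from the axis. x along its long side (across the radius), y along the radius, z up; the tin's centre belongs 28 mm above it. A white bowl (62 mm wide, 40 tall) and a blue pot (46 mm wide, 54 tall) stand loose on the turntable, a quarter turn from both inlays.
Things that resemble listed ones, but are neither listed nor needed, are in the scene too. What is shaped like the part that bears tin_center but green is not meant. Leave any purple look-alike of the part that bears jar_center alone.

How it is judged:
By the outcome, as a careful person would: the job done as asked, in the order asked, and still so for the second after the job is handed in, with the robot touching nothing.
It also fails if it takes over 72 s, if anything falls off the work surface, if the arm or the gripper's body presses on something with over 40 N, if the wrist force passes 120 N, or if a joint passes its speed limit or range.

ROBOT

A 7-joint arm with a two-finger parallel gripper is mounted at the origin on the work surface. World frame = base frame: x ahead of the robot, y to its left, z up, the work surface at z = 0. Lengths are in m, angles in rad, forces in N, time in s.
With the tool pointing down it reaches from about 0.35 to 0.9 m from the base axis. Payload 7.2 kg.
Tool frame: the origin (TCP) lies at the very end of the fingers, on their centre line; the grasp point (between the pads) lies 19 mm behind it; z points along the fingers, y is the line along which they close (so a half turn about z gives the same grasp; the last joint's range is limited). The gripper opens to 88 mm and grips with 3 to 60 N. Pads are 20 mm wide; open, the fingers measure 115 mm over their backs; the gripper's body (75 mm by 178 mm) begins 61 mm behind the grasp point.
Start: joints at [1.227, 0.411, -0.013, 1.596, 0.006, 1.134, -0.082], TCP at [0.17, -0.601, 0.223] pointing down, gripper open.
Joint ranges: [-2.95, 2.95], [-0.29, 1.99], [-1.47, 1.44], [0.14, 2.54], [-1.03, 4.17], [0.13, 1.85], [-2.86, 2.86]. Speed limits (rad/s): [2.39, 2.39, 3.01, 3.01, 3.14, 3.14, 3.14].

INTERFACE

Orientations are given as a 3x3 rotation matrix whose columns are the frame's x, y, z axes.
In Python, from cell import arm gives the robot as it stands. The module is installed in compiled form; this text tells all that it offers.
- The arm moves only by the shell command python3 -m pendant 'ROWS' [FORCE]. ROWS is JSON, one flat list of numbers, 7 for each row, row after row: the shift along the tool's x, y, z in mm, then the turn, a rotation vector about the tool's x, y, z in degrees, then the closure, from 0 (fully open) to 1 (shut). A call has 1 to 10 rows; each row shifts and turns the commanded pose from where the row before left it, along the tool's axes as they then stand; what a row does not reach is not made up. A row lasts 1/8 s, in which the tool goes at most 62.5 mm and 10.7 degrees, less where a joint would pass 70% of its speed; a pose out of reach is approached as far as the arm can. A call is refused whole if a number of a shift passes 62.5 or a number of a turn 10.7, either way. A call with a gripper value outside its range is refused whole. The fingers move at their own pace and stop on an object; FORCE is the grip in N (left out, the last holds). Time passes only in rows, so rows that do not move let the fingers close. It gives the time, the measured TCP pose, the force, the opening and the grip force at its end, in the units of the state.
- arm.state(): the state, without advancing time (a new reading comes with each control period).
- arm.capture(name): name is "scene" or "top"; returns the picture (400x640x3 uint8, blue, green, red); there is no depth.
- arm.camera_info(name): a dict with "K" (3x3 intrinsics, pixels), "world_from_camera" (4x4, takes a point from camera to world coordinates). Camera axes: x right, y down, z forward; pixel columns grow to the right and rows downward; lengths in m; the calibration is good to about 2 mm. A picture is of the moment at which its call begins. camera_info takes no time and is no camera call.
- arm.hand_in(): hands the job in; it is judged then, once.
The state is a dict: "time": time; "q": joint angles; "qvel": joint speeds; "joint_efforts": joint torques, N m; "eef_pos": TCP position; "tool_rot": TCP orientation; "wrist_force": force on the tool from outside, world axes, zero at the start; "ft_torque": the same for the moment, N m; "gripper_width": finger opening in m; "finger_force": force on a finger pad.
Only numpy, scipy, OpenCV 4.12 (cv2) and the standard library are available. Lean on these libraries where they do the work, as an engineer would, in place of code of your own. Each camera call takes 0.05 s, during which the arm holds its last target. There are 200 camera calls.

## Working session

There is one attempt and no reset: what is moved stays moved. The work goes in short steps, Python scripts to look and compute and a shell command to move; the robot and the scene stay as the last step left them, time stands still between calls to the robot, and variables do not carry over. Pictures are saved under pics/ and viewed, at most 10 in all, crops included, and the job is handed in when it is done.

```bash
mkdir -p pics
python3 - <<'E'
from cell import arm
import cv2,numpy as np
for n in("scene","top"):
    im=arm.capture(n); cv2.imwrite(f"pics/{n}0.png",im)
    i=arm.camera_info(n); print(n,np.round(i["K"],1).tolist(),np.round(i["world_from_camera"],3).tolist())
s=arm.state(); print(s["time"],s["eef_pos"],np.round(s["tool_rot"],3).tolist(),s["gripper_width"])
E
```

```text
scene [[389.1, 0.0, 318.6], [0.0, 389.1, 197.2], [0.0, 0.0, 1.0]] [[0.815, 0.423, -0.397, 0.91], [0.58, -0.594, 0.558, -0.488], [0.0, -0.684, -0.729, 0.78], [0.0, 0.0, 0.0, 1.0]]
top [[394.0, 0.0, 315.4], [0.0, 394.0, 197.6], [0.0, 0.0, 1.0]] [[0.0, -0.988, 0.156, 0.365], [-1.0, 0.005, 0.031, 0.049], [-0.031, -0.156, -0.987, 1.112], [0.0, 0.0, 0.0, 1.0]]
0.1 [ 0.1700345  -0.60096181  0.22191092] [[0.962, 0.272, -0.0], [0.272, -0.962, 0.001], [-0.0, -0.001, -1.0]] 0.08801004789452596
```

View pics/top0.png

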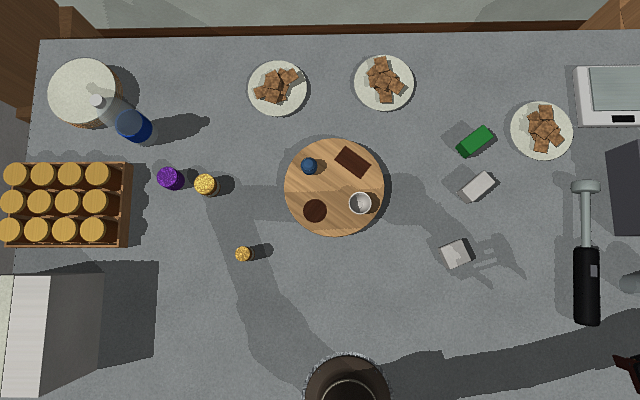

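View pics/scene0.png

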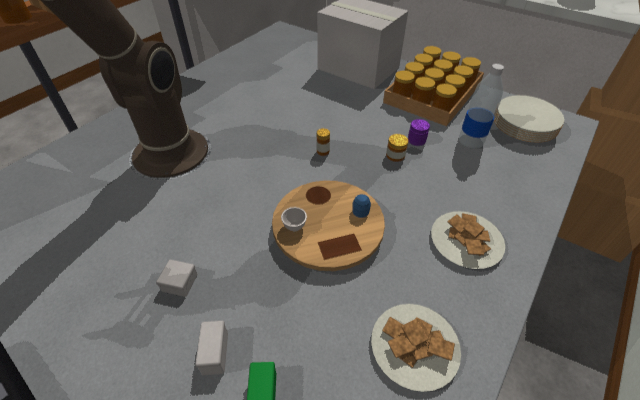

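Top view: the squat jar candidates are amber/brass (205,184), slim jar (243,254), purple (170,178) and the crate jars. I choose (205,184). Tin candidates are white oblong (478,186), square tin (457,254) and green (475,141). I choose (478,186). The inlays are round (315,210) and oblong (352,162), with the bowl at (360,203) and the pot at (309,166).

```bash
cat > h.py <<'E'
from cell import arm
import cv2,numpy as np
def ray(n,px,z):
    i=arm.camera_info(n);T=np.array(i["world_from_camera"])
    d=T[:3,:3]@np.linalg.inv(i["K"])@np.array([px[0],px[1],1.]);o=T[:3,3]
    return (o+d*(z-o[2])/d[2])[:2]
def blob(im,c,r,f):
    """largest contour near c of mask f(hsv), full-image pixel coordinates"""
    x,y=c[0]-r,c[1]-r
    h=cv2.cvtColor(im[y:y+2*r,x:x+2*r],cv2.COLOR_BGR2HSV).astype(int)
    m=f(h[...,0],h[...,1],h[...,2]).astype(np.uint8)
    cs=cv2.findContours(m,cv2.RETR_EXTERNAL,cv2.CHAIN_APPROX_NONE)[0]
    return max(cs,key=cv2.contourArea)[:,0]+[x,y]
def world(n,c,z): return np.array([ray(n,p,z) for p in c]).astype(np.float32)
def rect(n,c,z):
    (a,b),(w,h),t=cv2.minAreaRect(world(n,c,z)*1000)
    if w<h: w,h,t=h,w,t+90
    return np.round([a,b,w,h,t%180],1)
def circ(n,c,z):
    (a,b),(w,h),t=cv2.fitEllipse(world(n,c,z)*1000); return np.round([a,b,w,h],1)
E
python3 - <<'E'
from h import *
t=cv2.imread("pics/top0.png");s=cv2.imread("pics/scene0.png")
brass=lambda h,S,v:(h>12)&(h<32)&(S>110)&(v>110)
dark=lambda h,S,v:(v<110)&(S>90)&(h<25)
print("jar top",circ("top",blob(t,(205,184),17,brass),.062),"scene",circ("scene",blob(s,(398,141),13,brass),.062))
print("round",circ("top",blob(t,(315,210),18,dark),.04),circ("scene",blob(s,(318,195),18,dark),.04))
print("obl",rect("top",blob(t,(352,162),24,dark),.04),rect("scene",blob(s,(340,246),27,dark),.04))
for v0 in(150,170,185,200):
  w=lambda h,S,v:(S<40)&(v>v0)
  print("tin",v0,rect("top",blob(t,(478,186),24,w),.056),rect("scene",blob(s,(212,342),32,w),.056))
wood=lambda h,S,v:(h<25)&(S>60)
print("disc",circ("top",cv2.convexHull(blob(t,(334,187),60,wood))[:,0],.04))
a=cv2.resize(t[150:220,150:270],None,fx=4,fy=4,interpolation=0);b=cv2.resize(t[150:220,420:510],None,fx=4,fy=4,interpolation=0)
c=cv2.resize(s[310:390,180:280],None,fx=3,fy=3)
o=np.zeros((530,800+40,3),np.uint8)[:,:800];o[:280,:360]=b;o[:240,400:700]=c;o[285:530,:480]=a[:245];cv2.imwrite("pics/crop1.png",o)
E
```

```text
jar top [572.2 387.3  53.5  54.6] scene [574.1 387.1  53.3  55.1]
round [499.3  84.3  63.3  63.6] [500.   84.9  61.6  63.8]
obl [635.4 -21.   91.   51.6  51.6] [636.5 -21.3  90.6  50.4  52.7]
tin 150 [ 562.7 -357.    82.6   42.8  129.6] [ 564.3 -358.    80.7   42.4  129.5]
tin 170 [ 562.8 -357.3   82.    41.8  129.6] [ 563.8 -357.6   77.2   38.3  129.6]Traceback (most recent call last):
  File "<stdin>", line 10, in <module>
  File "h.py", line 13, in blob
    return max(cs,key=cv2.contourArea)[:,0]+[x,y]
           ~~~^^^^^^^^^^^^^^^^^^^^^^^^
ValueError: max() iterable argument is empty
```

```bash
cat >> h.py <<'E'
def todo(x,y,z,psi):
    """remaining tool shift (mm) and turn (deg) to TCP x,y,z mm, pointing down, tool x at psi deg"""
    from scipy.spatial.transform import Rotation as R
    s=arm.state();p=np.array(s["eef_pos"]);M=np.array(s["tool_rot"]);a=np.radians(psi);c,d=np.cos(a),np.sin(a)
    G=np.array([[c,d,0],[d,-c,0],[0,0,-1]]);D=np.array([x,y,z])-p*1000
    print("t",round(s["time"],2),"pos",np.round(p*1000,1),"psi",round(float(np.degrees(np.arctan2(M[1,0],M[0,0]))),1),"F",np.round(s["wrist_force"],2),"w",round(s["gripper_width"],4),"grip",np.round(s["finger_force"],1))
    print(" shift now",np.round(M.T@D,1)," shift at goal yaw",np.round(G.T@D,1)," turn",np.round(R.from_matrix(M.T@G).as_rotvec(degrees=True),1),"q",np.round(s["q"],2))
E
python3 - <<'E'
from h import *
t=cv2.imread("pics/top0.png");s=cv2.imread("pics/scene0.png")
o=np.zeros((560,800,3),np.uint8)
R=lambda i,f:cv2.resize(i,None,fx=f,fy=f,interpolation=0)
o[:280,:320]=R(t[120:190+0,440:520],4);o[:240,350:650]=R(s[310:390,180:280],3);o[290:530,:400]=R(t[150:210,150:250],4);o[290:530,410:770]=R(s[110:170,370:460],4);cv2.imwrite("pics/crop1.png",o)
E
```

```text
(no output)
```

View pics/crop1.png

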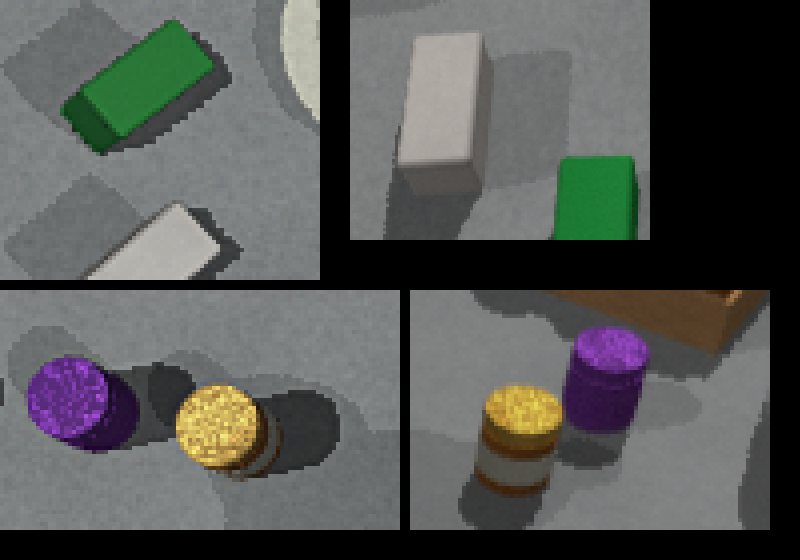

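The crop confirms both choices. The squat jar at top (205,184) has a brass lid and paper label, with the purple look-alike to its left. The white oblong tin is at (478,186), with the green one beyond it.

```bash
python3 -m pendant '[50,0,0,0,0,-9.1,0, 50,0,0,0,0,-9.1,0, 50,0,0,0,0,-9.1,0, 50,0,0,0,0,-9.1,0]' 25; python3 -c "
from h import *
todo(573,387,200,52.2)"
```

```text
time: 0.6
eef_pos: [0.3429, -0.5035, 0.222]
tool_rot: [[0.609, 0.793, -0.0], [0.793, -0.609, 0.001], [0.0, -0.001, -1.0]]
wrist_force: [0.7, -0.5, -0.5]
gripper_width: 0.0878
finger_force: 0.0
t 0.6 pos [ 342.9 -503.5  222. ] psi 52.5 F [ 0.66 -0.53 -0.49] w 0.0878 grip 0.0
 shift now [ 846.6 -359.4   22.6]  shift at goal yaw [ 844.6 -364.    22. ]  turn [-0.  -0.   0.3] q [ 1.04  0.4  -0.2   1.63  0.09  1.13  0.16]
```

```bash
python3 -m pendant '[50,-21,0,0,0,0,0, 50,-21,0,0,0,0,0, 50,-21,0,0,0,0,0, 50,-21,0,0,0,0,0, 50,-21,0,0,0,0,0, 50,-21,0,0,0,0,0, 50,-21,0,0,0,0,0, 50,-21,0,0,0,0,0, 50,-21,0,0,0,0,0, 50,-21,0,0,0,0,0]' >/dev/null; python3 -m pendant '[50,-21,0,0,0,0,0, 50,-21,0,0,0,0,0, 50,-21,0,0,0,0,0, 50,-21,0,0,0,0,0, 50,-21,0,0,0,0,0, 50,-21,0,0,0,0,0, 45,-22,20,0,0,0,0, 0,0,0,0,0,0,0]' >/dev/null; python3 -c "
from h import *
todo(573,387,18,52.2)"
```

```text
t 2.85 pos [574.  386.5 199.3] psi 52.5 F [-0.71 -1.   -0.58] w 0.0878 grip 0.0
 shift now [  0.3  -0.4 181.3]  shift at goal yaw [ -0.2  -1.1 181.3]  turn [-0.2  0.2  0.3] q [-0.3   0.62 -0.58  1.41  0.34  1.22 -1.57]
```

```bash
python3 -m pendant '[0,-0.8,50,0,0,0.3,0, 0,0,50,0,0,0,0, 0,0,45,0,0,0,0, 0,0,25,0,0,0,0, 0,0,10,0,0,0,0, 0,0,0,0,0,0,0]' >/dev/null; python3 -c "
from h import *
todo(573,387,18,52.2)"; python3 -m pendant '[0,0,0,0,0,0,0.3, 0,0,0,0,0,0,0.6, 0,0,0,0,0,0,1, 0,0,0,0,0,0,1, 0,0,0,0,0,0,1, 0,0,0,0,0,0,1]' 20 >/dev/null;  python3 -c "
from h import *
todo(573,387,18,52.2)"
```

```text
t 3.6 pos [576.2 382.3  22.7] psi 51.9 F [0.69 0.63 0.16] w 0.0878 grip 0.0
 shift now [ 1.7 -5.4  4.7]  shift at goal yaw [ 1.7 -5.4  4.7]  turn [ 0.   0.  -0.3] q [-0.33  0.79 -0.51  1.55  0.45  0.92 -1.66]
t 4.35 pos [575.8 383.8  23.5] psi 51.9 F [-1.43  1.28  5.81] w 0.0577 grip 20.0
 shift now [ 0.7 -4.2  5.5]  shift at goal yaw [ 0.7 -4.2  5.5]  turn [-0.  -0.1 -0.3] q [-0.33  0.78 -0.51  1.55  0.45  0.92 -1.66]
```

```bash
python3 -m pendant '[0,0,-10,0,0,0,1, 0,0,-30,0,0,0,1, 0,0,-40,0,0,0,1, 0,0,-30,0,0,0,1, 0,0,-10,0,0,0,1, 0,0,0,0,0,0,1]' >/dev/null; python3 -c "
from h import *
todo(499.6,84.6,140,52.2)"
```

```text
t 5.1 pos [576.2 382.6 142.5] psi 51.9 F [ 0.11  0.58 -3.01] w 0.0578 grip 20.0
 shift now [-281.7  123.7    2.6]  shift at goal yaw [-282.4  122.2    2.5]  turn [ 0.   0.  -0.3] q [-0.3   0.66 -0.56  1.47  0.37  1.12 -1.6 ]
```

```bash
python3 -m pendant '[-25,11,0,0,0,-0.3,1, -40,17,0,0,0,0,1, -40,17,0,0,0,0,1, -40,17,0,0,0,0,1, -40,17,0,0,0,0,1, -40,17,0,0,0,0,1, -30,14,0,0,0,0,1, -20,9,0,0,0,0,1, -7,4,0,0,0,0,1, 0,0,0,0,0,0,1]' >/dev/null; python3 -c "
from h import *
todo(499.6,84.6,80,52.2)
im=arm.capture('top');cv2.imwrite('pics/top1.png',im);im2=arm.capture('scene');cv2.imwrite('pics/scene1.png',im2)
R=lambda i,f:cv2.resize(i,None,fx=f,fy=f,interpolation=0)
o=np.zeros((500,800,3),np.uint8);o[:480,:400]=R(im[130:250,270:370+0],4);o[:480,400:800]=R(im2[120:280,260:393],3)[:480,:400-0] if 0 else cv2.resize(im2[120:280,260:393],(400,480));cv2.imwrite('pics/crop2.png',o)"
```

```text
t 6.35 pos [500.   84.7 142. ] psi 52.2 F [-0.15 -0.21 -1.83] w 0.0578 grip 20.0
 shift now [-0.3 -0.2 62. ]  shift at goal yaw [-0.3 -0.2 62. ]  turn [-0.  0. -0.] q [ 0.23  0.37 -0.61  1.94  0.26  0.91 -1.17]
```

View pics/crop2.png

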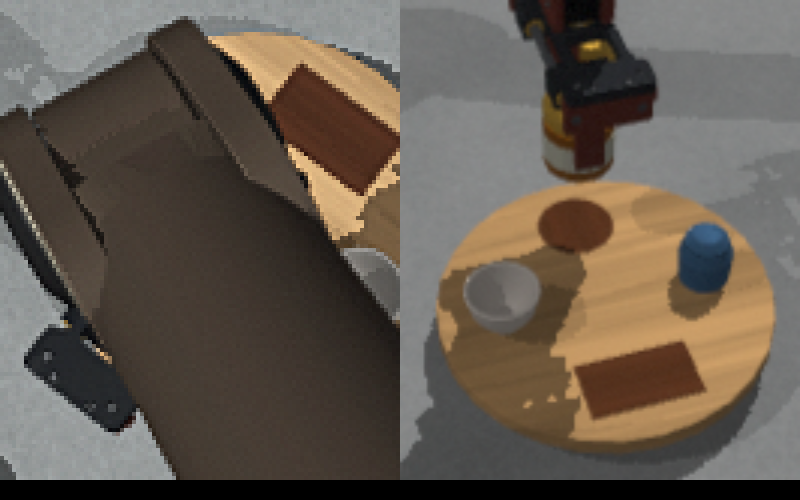

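The jar hangs upright above the round inlay, which is at scene crop (575,225) and has not turned. Lowering it now.

```bash
python3 -m pendant '[0,0,15,0,0,0,1, 0,0,25,0,0,0,1, 0,0,20,0,0,0,1, 0,0,11,0,0,0,1, 0,0,4,0,0,0,1, 0,0,0,0,0,0,1, 0,0,0,0,0,0,1]' >/dev/null; python3 -c "
from h import *
todo(499.6,84.6,63.5,52.2)"
```

```text
t 7.33 pos [500.7  85.   68.2] psi 52.2 F [ 0.16  0.44 -2.73] w 0.058 grip 20.0
 shift now [-1.  -0.6  4.7]  shift at goal yaw [-1.  -0.6  4.7]  turn [ 0. -0.  0.] q [ 0.18  0.47 -0.56  2.    0.36  0.76 -1.25]
```

```bash
python3 -m pendant '[-1,-0.6,2,0,0,0,1, 0,0,1,0,0,0,1, 0,0,0,0,0,0,1, 0,0,0,0,0,0,1]'|egrep 'pos|wrist'; python3 -m pendant '[0,0,0.7,0,0,0,1, 0,0,0,0,0,0,1, 0,0,0,0,0,0,1]'|egrep 'pos|wrist';python3 -m pendant '[0,0,0.5,0,0,0,1, 0,0,0,0,0,0,1, 0,0,0,0,0,0,1]'|egrep 'pos|wrist'
```

```text
eef_pos: [0.4992, 0.0844, 0.0647]
wrist_force: [0.5, -0.8, -2.1]
eef_pos: [0.4991, 0.0844, 0.0639]
wrist_force: [-0.2, -0.1, -1.9]
eef_pos: [0.499, 0.0844, 0.0634]
wrist_force: [-0.4, -0.0, -2.5]
```

```bash
python3 -m pendant '[0,0,0.5,0,0,0,1, 0,0,0,0,0,0,1, 0,0,0,0,0,0,1]'|egrep 'pos|wrist'; python3 -m pendant '[0,0,0.5,0,0,0,1, 0,0,0,0,0,0,1, 0,0,0,0,0,0,1]'|egrep 'pos|wrist'
```

```text
eef_pos: [0.4994, 0.0847, 0.0633]
wrist_force: [-1.4, 0.7, 5.3]
eef_pos: [0.4997, 0.0849, 0.0633]
wrist_force: [-2.0, 1.5, 10.5]
```

Contact is made and the sideways force is radial, so it turns nothing. I relieve the press and release gently.

```bash
python3 -m pendant '[0,0,-0.7,0,0,0,1, 0,0,0,0,0,0,1, 0,0,0,0,0,0,1]' 5|egrep 'pos|wrist|fing'; python3 -m pendant '[0,0,0,0,0,0,0.34, 0,0,0,0,0,0,0.32, 0,0,0,0,0,0,0.29, 0,0,0,0,0,0,0.25, 0,0,0,0,0,0,0.2, 0,0,0,0,0,0,0.15, 0,0,0,0,0,0,0.15]'|egrep 'pos|wrist|grip'
python3 -m pendant '[0,0,-5,0,0,0,0.15, 0,0,-10,0,0,0,0.15, 0,0,-20,0,0,0,0.15, 0,0,-30,0,0,0,0.15, 0,0,-40,0,0,0,0.15, 0,0,-20,0,0,0,0.15, 0,0,-10,0,0,0,0.15, 0,0,0,0,0,0,0.15]' >/dev/null; python3 -c "
from h import *
todo(563.3,-357.4,180,129.6)"
```

```text
eef_pos: [0.4993, 0.0844, 0.0632]
wrist_force: [-0.1, -0.4, 3.8]
finger_force: 5.0
eef_pos: [0.4991, 0.0844, 0.0631]
wrist_force: [-0.2, 0.9, 0.6]
gripper_width: 0.0747
t 11.57 pos [499.3  84.3 198.6] psi 52.2 F [-0.59 -0.13 -0.04] w 0.075 grip 0.0
 shift now [-309.8  321.3   18.8]  shift at goal yaw [-381.2 -232.2   18.6]  turn [  0.1   0.  -77.4] q [ 0.26  0.3  -0.64  1.88  0.21  1.03 -1.12]
```

```bash
python3 -m pendant '[-31,32,0,0,0,0,0, -31,32,0,0,0,0,0, -31,32,0,0,0,0,0, -31,32,0,0,0,0,0, -31,32,0,0,0,0,0, -31,32,0,0,0,0,0, -31,32,0,0,0,0,0, -31,32,0,0,0,0,0, -31,32,0,0,0,0,0, -31,33,0,0,0,0,0]' >/dev/null; python3 -m pendant '[0,0,0,0,0,-9.7,0, 0,0,0,0,0,-9.7,0, 0,0,0,0,0,-9.7,0, 0,0,0,0,0,-9.7,0, 0,0,0,0,0,-9.7,0, 0,0,0,0,0,-9.7,0, 0,0,0,0,0,-9.7,0, 0,0,0,0,0,-9.5,0, 0,0,0,0,0,0,0]' >/dev/null; python3 -c "
from h import *
todo(563.3,-357.4,15,129.6)
im=arm.capture('top');cv2.imwrite('pics/top2.png',im);im2=arm.capture('scene');cv2.imwrite('pics/scene2.png',im2)
dark=lambda h,S,v:(v<110)&(S>90)&(h<25)
print(rect('top',blob(im,(352,162),24,dark),.04),rect('scene',blob(im2,(340,246),27,dark),.04))
o=np.zeros((600,800,3),np.uint8);o[:480,:400]=cv2.resize(im[130:250,270:370],(400,480));o[:480,400:]=cv2.resize(im2[120:280,260:393],(400,480));cv2.imwrite('pics/crop3.png',o)"
```

```text
t 13.95 pos [ 562.2 -357.1  196.5] psi 129.5 F [ 0.3  -0.41 -0.  ] w 0.0877 grip 0.0
 shift now [ -1.4   0.7 181.5]  shift at goal yaw [ -1.    0.6 181.5]  turn [-0.  -0.1 -0.1] q [ 0.97  0.61 -0.74  1.48  0.42  1.22  0.86]
[635.3 -20.6  91.1  52.   52.2] [636.1 -20.4  89.7  49.   52.1]
```

View pics/crop3.png

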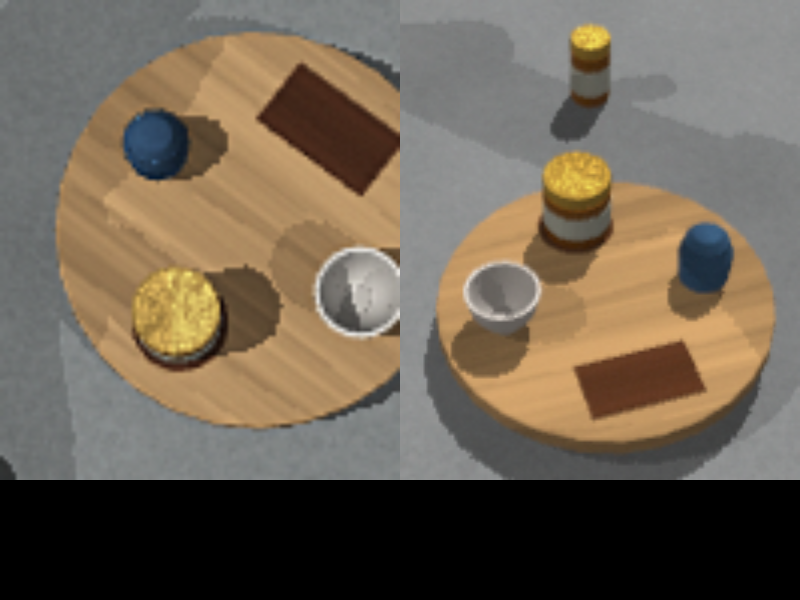

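The jar stands on the round inlay at scene crop (577,205). The oblong inlay reads the same as before, so the turntable has not turned. Next is the tin.

```bash
python3 -m pendant '[-1,0.7,20,0,0,0,0, 0,0,30,0,0,0,0, 0,0,30,0,0,0,0, 0,0,30,0,0,0,0, 0,0,30,0,0,0,0, 0,0,25,0,0,0,0, 0,0,15,0,0,0,0, 0,0,0,0,0,0,0]' >/dev/null; python3 -c "
from h import *
todo(563.3,-357.4,15,129.6)"
```

```text
t 15.05 pos [ 563.2 -357.    16.6] psi 129.6 F [0.14 0.22 0.12] w 0.0877 grip 0.0
 shift now [-0.4 -0.1  1.6]  shift at goal yaw [-0.4 -0.1  1.6]  turn [-0.  -0.1 -0. ] q [ 0.91  0.8  -0.64  1.62  0.56  0.92  0.75]
```

```bash
python3 -m pendant '[0,0,0,0,0,0,0.3, 0,0,0,0,0,0,0.45, 0,0,0,0,0,0,0.6, 0,0,0,0,0,0,1, 0,0,0,0,0,0,1, 0,0,0,0,0,0,1, 0,0,0,0,0,0,1]' 20 >/dev/null;  python3 -c "
from h import *
todo(563.3,-357.4,15,129.6)";python3 -m pendant '[0,0,-10,0,0,0,1, 0,0,-30,0,0,0,1, 0,0,-40,0,0,0,1, 0,0,-40,0,0,0,1, 0,0,-20,0,0,0,1, 0,0,-10,0,0,0,1, 0,0,0,0,0,0,1]' >/dev/null; python3 -c "
from h import *
todo(635.8,-20.8,150,52.2)"
```

```text
t 15.93 pos [ 564.  -357.8   18.4] psi 129.6 F [-0.93 -0.04  3.77] w 0.0436 grip 20.0
 shift now [ 0.7 -0.3  3.4]  shift at goal yaw [ 0.7 -0.3  3.4]  turn [-0.  0. -0.] q [ 0.91  0.79 -0.64  1.62  0.56  0.92  0.76]
t 16.8 pos [ 563.7 -357.6  167.7] psi 129.6 F [-0.49  0.72 -2.39] w 0.044 grip 20.0
 shift now [213.6 270.2  17.7]  shift at goal yaw [ 310.3 -149.5   17.7]  turn [-0.  -0.  77.4] q [ 0.96  0.64 -0.73  1.51  0.44  1.17  0.85]
```

```bash
python3 -m pendant '[0,0,0,0,0,5,1, 0,0,0,0,0,9,1, 0,0,0,0,0,10,1, 0,0,0,0,0,10,1, 0,0,0,0,0,10,1, 0,0,0,0,0,10,1, 0,0,0,0,0,10,1, 0,0,0,0,0,8.4,1, 0,0,0,0,0,5,1, 0,0,0,0,0,0,1]' >/dev/null; python3 -m pendant '[20,-10,0,0,0,0,1, 40,-19,0,0,0,0,1, 45,-22,0,0,0,0,1, 45,-22,0,0,0,0,1, 45,-22,0,0,0,0,1, 45,-22,0,0,0,0,1, 40,-19,0,0,0,0,1, 20,-10,0,0,0,0,1, 10,-4,0,0,0,0,1, 0,0,0,0,0,0,1]' >/dev/null; python3 -c "
from h import *
todo(635.5,-21.2,75,52.2)"
```

```text
t 19.3 pos [635.3 -21.3 167.9] psi 52.2 F [-0.3 -0.8 -2.3] w 0.044 grip 20.0
 shift now [ 0.2  0.1 92.9]  shift at goal yaw [ 0.2  0.1 92.9]  turn [0. 0. 0.] q [ 0.29  0.53 -0.48  1.6   0.27  1.08 -0.92]
```

```bash
python3 -m pendant '[0,0,12,0,0,0,1, 0,0,20,0,0,0,1, 0,0,20,0,0,0,1, 0,0,20,0,0,0,1, 0,0,14,0,0,0,1, 0,0,8,0,0,0,1, 0,0,4,0,0,0,1, 0,0,0,0,0,0,1, 0,0,0,0,0,0,1]' >/dev/null; python3 -c "
from h import *
todo(635.5,-21.2,58.4,52.2)"
```

```text
t 20.43 pos [635.8 -20.7  70.8] psi 52.2 F [-0.17  0.19 -1.78] w 0.0439 grip 20.0
 shift now [-0.6  0.  12.4]  shift at goal yaw [-0.6  0.  12.4]  turn [ 0.1 -0.   0. ] q [ 0.27  0.63 -0.45  1.68  0.33  0.9  -0.97]
```

```bash
python3 -m pendant '[-0.6,0,4,0,0,0,1, 0,0,4,0,0,0,1, 0,0,2,0,0,0,1, 0,0,0.8,0,0,0,1, 0,0,0,0,0,0,1, 0,0,0,0,0,0,1]'|egrep 'pos|wrist'; python3 -m pendant '[0,0,0.6,0,0,0,1, 0,0,0,0,0,0,1, 0,0,0,0,0,0,1]'|egrep 'pos|wrist';python3 -m pendant '[0,0,0.6,0,0,0,1, 0,0,0,0,0,0,1, 0,0,0,0,0,0,1]'|egrep 'pos|wrist'
```

```text
eef_pos: [0.6351, -0.0212, 0.0595]
wrist_force: [-0.6, -0.5, -1.7]
eef_pos: [0.635, -0.0212, 0.0588]
wrist_force: [-0.6, -0.1, -2.6]
eef_pos: [0.6352, -0.0211, 0.0583]
wrist_force: [-1.1, -0.6, 0.3]
```

Touching. One more small step, then release.

```bash
python3 -m pendant '[0,0,0.1,0,0,0,1, 0,0,0,0,0,0,1, 0,0,0,0,0,0,1]' 5|egrep 'pos|wrist|fing'; python3 -m pendant '[0,0,0,0,0,0,0.5, 0,0,0,0,0,0,0.48, 0,0,0,0,0,0,0.45, 0,0,0,0,0,0,0.41, 0,0,0,0,0,0,0.36, 0,0,0,0,0,0,0.3, 0,0,0,0,0,0,0.3]'|egrep 'pos|wrist|grip'
python3 -m pendant '[0,0,-5,0,0,0,0.3, 0,0,-10,0,0,0,0.3, 0,0,-20,0,0,0,0.3, 0,0,-30,0,0,0,0.3, 0,0,-40,0,0,0,0.3, 0,0,-30,0,0,0,0.3, 0,0,-10,0,0,0,0.3, 0,0,0,0,0,0,0.3]' >/dev/null
python3 -m pendant '[-40,20,0,0,0,0,0.3, -40,20,0,0,0,0,0.3, -40,20,0,0,0,0,0.3, -40,20,0,0,0,0,0.3, -40,20,0,0,0,0,0.3, -40,20,0,0,0,0,0.3, -40,20,0,0,0,0,0.3, -20,10,0,0,0,0,0.3, 0,0,0,0,0,0,0.3]' >/dev/null
python3 - <<'E'
from h import *
todo(0,0,0,52.2)
im=arm.capture('top');im2=arm.capture('scene')
o=np.zeros((480,800,3),np.uint8);o[:480,:400]=cv2.resize(im[130:250,275:395],(400,480));o[:480,400:]=cv2.resize(im2[120:280,260:393],(400,480));cv2.imwrite('pics/crop4.png',o)
brass=lambda h,S,v:(h>12)&(h<32)&(S>110)&(v>110)
w=lambda h,S,v:(S<40)&(v>150)
for f,a in((lambda:circ('top',blob(im,(314,207),12,brass),.102),'jar (499.6,84.6)'),(lambda:rect('top',blob(im,(354,158),24,w),.096),'tin (635.8,-20.8) 52.2'),(lambda:rect('scene',blob(im2,(338,225),30,w),.096),'tin scene')):
    try: print(a,f())
    except Exception as e: print(a,e)
E
```

```text
eef_pos: [0.6352, -0.0212, 0.0583]
wrist_force: [-1.6, -0.2, 3.6]
finger_force: 5.0
eef_pos: [0.635, -0.0212, 0.058]
wrist_force: [-0.2, -0.6, -0.2]
gripper_width: 0.0615
t 25.3 pos [ 568.8 -351.1  201.8] psi 52.1 F [0.98 0.03 0.31] w 0.0614 grip 0.0
 shift now [ -72.8 -664.1  203. ]  shift at goal yaw [ -71.2 -664.6  201.8]  turn [-0.1  0.  -0.1] q [ 0.76  0.54 -0.42  1.48  0.23  1.17 -0.36]
jar (499.6,84.6) [504.5  86.4  63.7  65.5]
tin (635.8,-20.8) 52.2 [634.  -20.9  82.7  43.4  51.8]
tin scene [636.4 -22.4  82.8  41.6  53.1]
```

View pics/crop4.png

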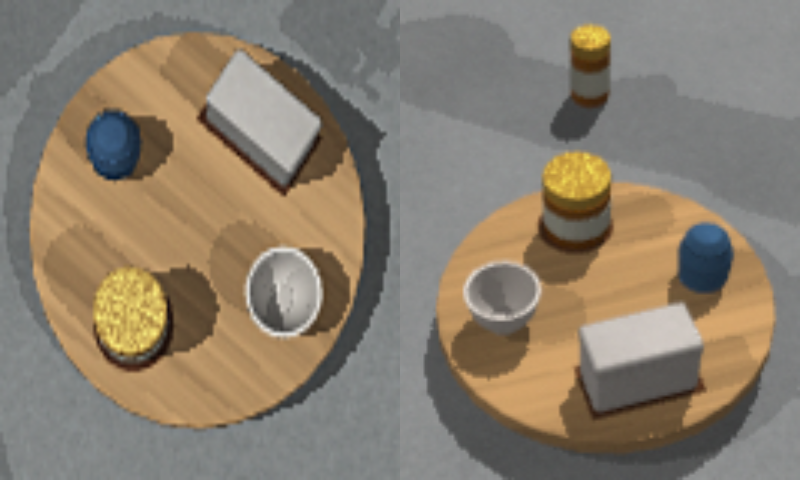

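The jar at crop (132,315) and the tin at (262,118) both stand upright on their inlays. The pot, bowl and turntable are where they were.

```bash
python3 -c "
from cell import arm
print(arm.hand_in())"
```

```text
the job is handed in; nothing more can be done
None
```

The job is handed in, at about 25 s on the robot's clock: the jar stands on the round inlay and the tin on the oblong one, both upright and set down gently, and the pictures show the turntable where it started.

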